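# Hold a spring clip gaping round a stack of index cards

### The arm

A 6-joint arm with a two-finger parallel gripper is mounted at the origin on a cart in front of the work surface, level with it; the furniture and walls round the work are solid. World frame = base frame: x ahead of the robot, y to its left, z up, the work surface at z = 0. Lengths are in m, angles in rad, forces in N, time in s.
With the tool pointing down it reaches from about 0.3 to 0.875 m from the base axis. Payload 6.4 kg.
Tool frame: the origin (TCP) lies midway between the tips of the shut fingers; the grasp point (between the pads) lies 19 mm behind it; z points along the fingers, y is the line along which they close (so a half turn about z gives the same grasp; the last joint's range is limited). The gripper opens to 88 mm and grips with 3 to 60 N. Pads are 18 mm wide; open, the fingers measure 123 mm over their backs; the gripper's body (75 mm by 187 mm) begins 45 mm behind the grasp point.
Start: joints at [-1.328, 0.181, 1.607, -0, 1.354, -0.206], TCP at [0.25, -0.518, 0.239] pointing down, gripper open.
Joint ranges: [-2.99, 2.99], [-0.89, 2.07], [0.3, 2.58], [-1.14, 4.28], [0, 2.63], [-3.12, 3.12]. Speed limits (rad/s): [2.57, 2.57, 3.01, 3.14, 3.14, 3.14].

### API

Orientations are given as a unit quaternion [x, y, z, w].
In Python, from cell import state, get_image, camera_model, job_done gives the robot as it stands. The module is installed in compiled form; this text tells all that it offers.
- The arm moves only by the tool step_arm, never from a script. Its argument "targets" is a list of rows, each an object of numbers: "fingers": the opening, from -1 (shut) to 1 (fully open), so that 0 is half open; "x", "y", "z": the shift along the tool's x, y, z normalised to -1 to 1, where 1 is 5 cm; "wx", "wy", "wz": the turn, a rotation vector about the tool's x, y, z normalised to -1 to 1, where 1 is 0.08 rad. A call has 1 to 20 rows; each row shifts and turns the commanded pose from where the row before left it, along the tool's axes as they then stand; what a row does not reach is not made up. A row lasts 1/8 s, in which the tool goes at most 62.5 mm and 10.7 degrees, less where a joint would pass 70% of its speed; a pose out of reach is approached as far as the arm can. A call with a number of a shift or a turn outside -1 to 1 is refused whole. A call with a gripper value outside its range is refused whole. The fingers move at their own pace and stop on an object; "force" is the grip in N (left out, the last holds). Time passes only in rows, so rows that do not move let the fingers close. It gives the time, the measured TCP pose, the force, the opening and the grip force at its end, in the units of the state.
- state(): the state, without advancing time (a new reading comes with each control period).
- get_image(name): name is "side" or "top" or "wrist"; returns the picture (420x560x3 uint8, red, green, blue); there is no depth.
- camera_model(name): a dict with "camera_matrix" (3x3 intrinsics, pixels), "k1" (the pictures are not rectified: a ray, as slopes to the right and down, at radius r is drawn at 1 + k1 r^2 times it, then the intrinsics apply), "world_from_camera" (4x4, takes a point from camera to world coordinates). Camera axes: x right, y down, z forward; pixel columns grow to the right and rows downward; lengths in m; the calibration is good to about 2 mm. A picture is of the moment at which its call begins: read the wrist's pose just before it. camera_model takes no time and is no camera call; for the wrist camera it gives the pose at the moment of the call.
- job_done(): hands the job in; it is judged then, once.
The state is a dict: "time_s": time; "joint_pos": joint angles; "qd": joint speeds; "tau": joint torques, N m; "position": TCP position; "eef_rot": TCP orientation; "contact_force": force on the tool from outside, world axes, zero at the start; "torque": the same for the moment, N m; "finger_gap": opening from 0.0 (shut) to 1.0 (fully open); "gripper_force": force on a finger pad.
Only numpy, scipy, OpenCV 4.12 (cv2) and the standard library are available. Lean on these libraries where they do the work, as an engineer would, in place of code of your own. Each camera call takes 0.05 s, during which the arm holds its last target. There are 200 camera calls.

### The job

Take the big steel spring clip off its peg and squeeze its levers so that its jaws spread wide open. Lower it over the stack of index cards standing in the wooden holder, near the middle of the top edge, so that one lip hangs on each side of the stack, and finish while holding it there, squeezed wide open and clear of the cards and holder, so that another card can be slipped in. Leave the other things on the desk where they are.

Things in the scene. Friction and masses are not known exactly. Their poses are not given: they have to be found in the camera images.
- peg_stand: fixed stand: wooden foot 100 (x) x 64 (y) x 14 mm, origin under its centre. At x = +34 mm a steel post rises to 105 mm; from it a level steel tongue, 8 mm wide (y), 4 mm thick, top face at z = 105 mm, runs to x = -45 mm, where its tip turns up to 112 mm. The clip hangs astride the tongue; nothing of the stand is higher.
- clip: loose steel spring clip, 85 g, like a big clothes peg, 32 mm long along its hinge (x). Origin at mid pivot, y across the halves, z up to the levers. It hangs upright, x along the tongue, pivot 111 mm above the desk. Shut, two levers rise in a V, each leaning out 0.35 rad, tops 44 mm above the pivot, 46 mm wide over all. This body is the +y half: squeezed, it tilts by half the joint value.
- clip_jaw (a joint): turn of the -y half about the pivot: 0 shut, 0.7 rad hard stop (levers parallel, about 15 mm over all, lips 27 mm apart). Squeezing the lever tops together along y spreads the lips below; then it lifts straight up off the tongue. A spring shuts it: 6 N at the lever ends to start, 13 N at the stop; 25 N holds it firmly open.
- lip_a (a point): lower end of the +y half's lip, at mid length, 41 mm below the pivot. Shut, the lips meet; above them the halves bow out (25 mm over all) round an eye 17 mm wide, 6 to 25 mm below the pivot, that holds the tongue; the flat top of the eye rests on the tongue
- lip_b (a point): the same point on the -y half's lip; wide open, both lip ends hang about 38 mm below the pivot
- card_holder: fixed wooden holder 120 (x) x 61 (y) x 22 mm, origin under its centre, with a stack of white cards standing upright in its slot along x: stack 100 mm (x) x 5 mm (y), its top edge 90 mm above the desk
- card_top (a point): middle of the top edge of the card stack; x along the edge, y across the stack, z up
- ink_bottle: bystander: square dark ink bottle, 48 x 48 x 56 mm, origin under its centre
- eraser: bystander: eraser 23 x 50 x 12 mm, origin under its centre
- clip_tin: bystander: round tin, 68 mm across, 30 mm high, origin under its centre
- stapler: bystander: stapler 36 x 132 x 47 mm, origin under its centre
Not all that is in view belongs to the job. Leave any purple or yellow look-alike of the card_holder alone.

How it is judged:
By the outcome, as a careful person would: the job done as asked, in the order asked, and still so for the second after the job is handed in, while the arm keeps its last pose, push and grip.
It also fails if it takes over 34 s, if anything falls off the work surface, if the arm or the gripper's body presses on something with over 40 N, if the wrist force passes 120 N, or if a joint passes its speed limit or range.

## Working session

There is one attempt and no reset: what is moved stays moved. The work goes in short steps, Python scripts to look and compute and a tool call to move; the robot and the scene stay as the last step left them, time stands still between calls to the robot, and variables do not carry over. Pictures are saved under pics/ and viewed, at most 10 in all, crops included, and the job is handed in when it is done.

Besides the shell and the picture viewer there is one more tool, called by a JSON object that holds its "fn" and its "kwargs". step_arm: Moves the arm, as the interface text tells. Its arguments: {"type":"object","properties":{"targets":{"type":"array","items":{"type":"object","properties":{"fingers":{"type":"number"},"x":{"type":"number"},"y":{"type":"number"},"z":{"type":"number"},"wx":{"type":"number"},"wy":{"type":"number"},"wz":{"type":"number"}}}},"force":{"type":"number"}},"required":["targets"]}

```bash
mkdir -p pics
cat > h.py <<'E'
import numpy as np, cv2
from cell import *
def ray(name,u,v,cm=None):
    m=cm or camera_model(name); K=np.array(m["camera_matrix"]); k=m["k1"]; T=np.array(m["world_from_camera"])
    p=cv2.undistortPoints(np.array([[[u,v]]],float),K,np.array([k,0,0,0,0.]))[0,0]
    return T[:3,3], T[:3,:3]@np.array([p[0],p[1],1.])
def onz(name,u,v,z,cm=None):
    o,d=ray(name,u,v,cm); return o+d*(z-o[2])/d[2]
def proj(name,P,cm=None):
    m=cm or camera_model(name); K=np.array(m["camera_matrix"]); k=m["k1"]; T=np.linalg.inv(np.array(m["world_from_camera"]))
    P=np.atleast_2d(np.array(P,float)); return cv2.projectPoints(P,cv2.Rodrigues(T[:3,:3])[0],T[:3,3],K,np.array([k,0,0,0,0.]))[0][:,0]
def save(name,f): 
    im=get_image(name); cv2.imwrite(f,im[:,:,::-1]); return im
E
python3 - <<'E'
from h import *
a=save("top","pics/top.png");b=save("side","pics/side.png")
print(state())
for n in("top","side","wrist"):
    m=camera_model(n);print(n,np.round(m["camera_matrix"],1).tolist(),m["k1"],np.round(m["world_from_camera"],3).tolist())
E
```

```text
{'time_s': 0.1, 'joint_pos': array([-1.32834755e+00,  1.81447607e-01,  1.60787541e+00, -2.71790694e-06,
        1.35381983e+00, -2.06295352e-01]), 'qd': array([-0.00094382, -0.00163883, -0.002967  , -0.00012199, -0.00166389,
       -0.00142129]), 'tau': array([-7.38615108e-05, -4.34821200e+01, -3.42698658e+01,  7.02545908e-02,
        3.39304016e-02, -5.30457623e-05]), 'position': array([ 0.24935605, -0.51759288,  0.23792676]), 'eef_rot': array([ 9.74933653e-01,  2.22494430e-01, -1.53371311e-05, -7.74948703e-04]), 'contact_force': array([-0.64099333, -1.1584705 ,  0.23643929]), 'torque': array([-0.01495506, -0.03568914, -0.01045913]), 'gripper_force': 0.0, 'finger_gap': 1.0005626989303853}
top [[534.9, 0.0, 276.0], [0.0, 534.9, 218.3], [0.0, 0.0, 1.0]] -0.07674973124448402 [[-0.028, -0.989, 0.146, 0.346], [-1.0, 0.028, -0.003, -0.011], [-0.001, -0.146, -0.989, 1.108], [0.0, 0.0, 0.0, 1.0]]
side [[386.8, 0.0, 275.7], [0.0, 386.8, 210.4], [0.0, 0.0, 1.0]] -0.0009639158188430583 [[-0.995, -0.07, 0.069, 0.436], [-0.098, 0.631, -0.769, 0.693], [0.011, -0.772, -0.635, 0.681], [0.0, 0.0, 0.0, 1.0]]
wrist [[296.3, 0.0, 284.8], [0.0, 296.3, 210.8], [0.0, 0.0, 1.0]] -0.019829594279668284 [[0.435, -0.854, -0.286, 0.324], [-0.901, -0.413, -0.137, -0.481], [-0.001, 0.317, -0.948, 0.385], [0.0, 0.0, 0.0, 1.0]]
```

View pics/top.png

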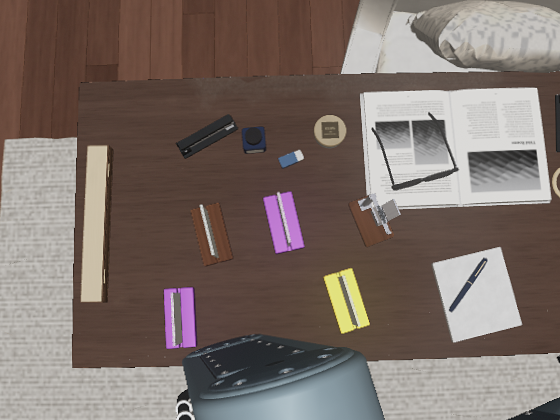

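View pics/side.png

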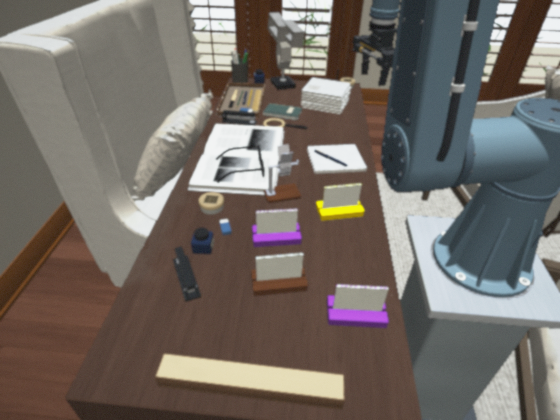

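The top view shows four card holders: brown (211,234), purple (284,222) and (180,318), and yellow (347,300). The wooden brown one fits, since purple and yellow are look-alikes. The peg stand with the clip is at (373,218). In the side view the brown holder is at (280,272) and the stand at (280,185). I'll confirm both in one enlarged crop.

Run:
```python
from h import *
a=cv2.imread("pics/top.png");b=cv2.imread("pics/side.png")
c=[cv2.resize(x,(400,300),interpolation=cv2.INTER_CUBIC) for x in(a[195:270,165:265],a[180:255,330:430],b[240:300,240:320],b[140:207,240:329])]
cv2.imwrite("pics/crop.png",np.vstack([np.hstack(c[:2]),np.hstack(c[2:])]))
```

```text
(no output)
```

View pics/crop.png

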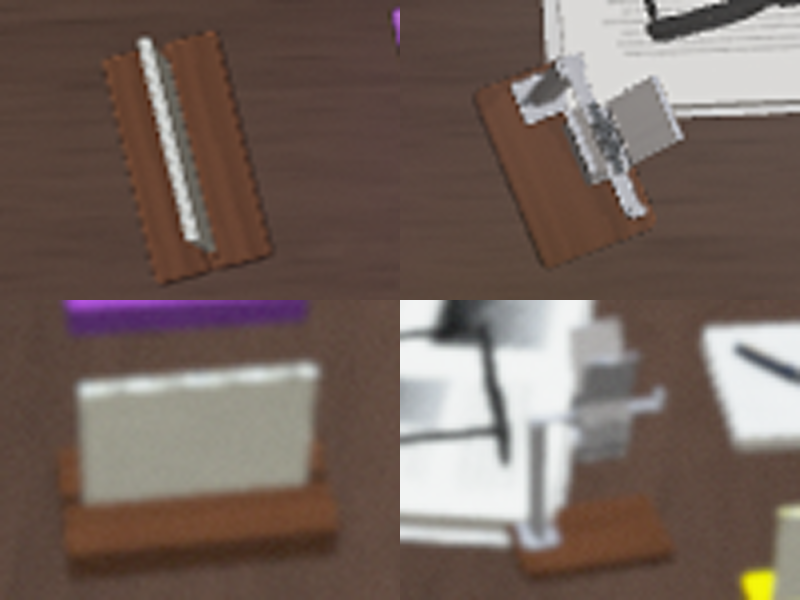

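The crop confirms the brown holder carrying the white cards (top edge from about (201,205) to (212,254)), and the stand with the clip astride its tongue (tip about (389,233), post about (374,196)).

Run:
```python
from h import *
P=lambda u,v,z:onz("top",u,v,z)
def show(n,a,b):
    d=b-a;print(n,a.round(4),b.round(4),"len",np.linalg.norm(d[:2]).round(4),"ang",np.degrees(np.arctan2(d[1],d[0])).round(1),"mid",((a+b)/2).round(4))
show("cards",P(212.5,254.5,.09),P(201.2,205.5,.09))
show("tongue",P(389.5,233.2,.112),P(373.7,196,.105))
show("foot long",P(367,247,.014),P(349,203.7,.014))
show("foot short",P(393.7,233.7,.014),P(367,247,.014))
show("foot diag",P(393.7,233.7,.014),P(349,203.7,.014))
# brown holder mask top face
import cv2
im=cv2.imread("pics/top.png");hsv=cv2.cvtColor(im,cv2.COLOR_BGR2HSV)
for (x0,y0,x1,y1) in((180,190,245,275),(340,180,410,255)):
    s=hsv[y0:y1,x0:x1];m=((s[...,1]>125)&(s[...,2]>70)&((s[...,0]<15))).astype('uint8')
    p=cv2.findNonZero(m)
    r=cv2.minAreaRect(p); print(len(p),r[0][0]+x0,r[0][1]+y0,r[1],[ [round(float(q[0]+x0),1),round(float(q[1]+y0),1)] for q in cv2.boxPoints(r)])
# side-view: card ends, tip, crops
S=lambda cx,cy:(240+cx/5,240+cy/5)
def tri(p,q):
    o1,d1=ray("top",*p);o2,d2=ray("side",*q)
    s=np.linalg.lstsq(np.c_[d1,-d2],o2-o1,rcond=None)[0];A=o1+d1*s[0];B=o2+d2*s[1];return ((A+B)/2).round(4),np.linalg.norm(A-B).round(4)
print(tri((201.2,205.5),S(80,85)),tri((212.5,254.5),S(315,65)))
k=89/400
print("tip",tri((389.5,233.2),(240+k*(660-400),140+k*(395-300))))
```

```text
cards [0.4301 0.1086 0.09  ] [0.5256 0.1294 0.09  ] len 0.0977 ang 12.3 mid [0.4779 0.119  0.09  ]
tongue [ 0.4588 -0.2269  0.112 ] [ 0.532  -0.2023  0.105 ] len 0.0772 ang 18.6 mid [ 0.4954 -0.2146  0.1085]
foot long [ 0.4427 -0.2     0.014 ] [ 0.534  -0.1672  0.014 ] len 0.097 ang 19.7 mid [ 0.4884 -0.1836  0.014 ]
foot short [ 0.4686 -0.2568  0.014 ] [ 0.4427 -0.2     0.014 ] len 0.0624 ang 114.5 mid [ 0.4557 -0.2284  0.014 ]
foot diag [ 0.4686 -0.2568  0.014 ] [ 0.534  -0.1672  0.014 ] len 0.1109 ang 53.9 mid [ 0.5013 -0.212   0.014 ]
1281 211.35294723510742 233.9117660522461 (57.72347640991211, 29.34680938720703) [[190.1, 209.5], [218.6, 202.4], [232.6, 258.4], [204.1, 265.5]]
50 370.7588367462158 220.4085235595703 (43.04269027709961, 29.409467697143555) [[348.5, 206.8], [375.3, 194.7], [393.0, 234.0], [366.2, 246.1]]
(array([0.5266, 0.13  , 0.0857]), np.float64(0.0004)) (array([0.4294, 0.1089, 0.0874]), np.float64(0.0019))
tip (array([ 0.459 , -0.2285,  0.1042]), np.float64(0.0014))
```

{"fn": "step_arm", "kwargs": {"targets": [{"fingers":1,"x":0.65,"y":-0.34,"z":-0.03},{"fingers":1,"x":0.65,"y":-0.34,"z":-0.03},{"fingers":1,"x":0.65,"y":-0.34,"z":-0.03},{"fingers":1,"x":0.65,"y":-0.34,"z":-0.03},{"fingers":1,"x":0.65,"y":-0.34,"z":-0.03},{"fingers":1,"x":0.65,"y":-0.34,"z":-0.03},{"fingers":1,"x":0.65,"y":-0.34,"z":-0.03},{"fingers":1,"x":0.65,"y":-0.34,"z":-0.03},{"fingers":1,"x":0.65,"y":-0.34,"z":-0.03},{"fingers":1,"x":0.65,"y":-0.34,"z":-0.03},{"fingers":1,"wz":0.62},{"fingers":1,"wz":0.62},{"fingers":1},{"fingers":1}]}}

```text
schema error: expected keys fingers, x, y, z, wx, wy, wz
```

Run:
```python
from h import *
import json
s=state();m=camera_model("wrist");json.dump({k:np.array(v).tolist() for k,v in m.items()},open("w1.json","w"))
im=save("wrist","pics/w1.png");print(s["position"],s["eef_rot"],s["time_s"])
print(proj("wrist",[[.495,-.214,.155],[.459,-.227,.112],[.532,-.202,.105]]))
```

```text
[ 0.24935605 -0.51759288  0.23792676] [ 9.74933653e-01  2.22494430e-01 -1.53371311e-05 -7.74948703e-04] 0.1
[[ -29.51003474 -411.41478265]
 [  32.47401124 -243.94835002]
 [  35.16567443 -381.14365002]]
```

View pics/w1.png

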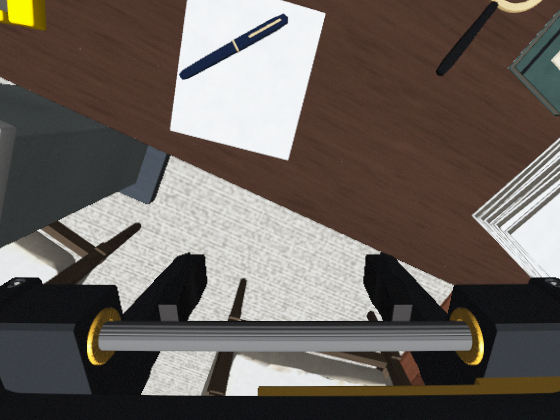

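The call was refused because every row needs all the keys, so the arm hasn't moved. This picture is still from the start pose: fingers at rows 255–320, and image up is tool +x.

{"fn": "step_arm", "kwargs": {"targets": [{"fingers":1,"x":0.57,"y":-0.34,"z":-0.03,"wx":0,"wy":0,"wz":0},{"fingers":1,"x":0.57,"y":-0.34,"z":-0.03,"wx":0,"wy":0,"wz":0},{"fingers":1,"x":0.57,"y":-0.34,"z":-0.03,"wx":0,"wy":0,"wz":0},{"fingers":1,"x":0.57,"y":-0.34,"z":-0.03,"wx":0,"wy":0,"wz":0},{"fingers":1,"x":0.57,"y":-0.34,"z":-0.03,"wx":0,"wy":0,"wz":0},{"fingers":1,"x":0.57,"y":-0.34,"z":-0.03,"wx":0,"wy":0,"wz":0},{"fingers":1,"x":0.57,"y":-0.34,"z":-0.03,"wx":0,"wy":0,"wz":0},{"fingers":1,"x":0.57,"y":-0.34,"z":-0.03,"wx":0,"wy":0,"wz":0},{"fingers":1,"x":0.57,"y":-0.34,"z":-0.03,"wx":0,"wy":0,"wz":0},{"fingers":1,"x":0.57,"y":-0.34,"z":-0.03,"wx":0,"wy":0,"wz":0},{"fingers":1,"x":0,"y":0,"z":0,"wx":0,"wy":0,"wz":0.62},{"fingers":1,"x":0,"y":0,"z":0,"wx":0,"wy":0,"wz":0.62},{"fingers":1,"x":0,"y":0,"z":0,"wx":0,"wy":0,"wz":0},{"fingers":1,"x":0,"y":0,"z":0,"wx":0,"wy":0,"wz":0}]}}

```text
time_s: 1.9
position: [0.4324, -0.2412, 0.2536]
eef_rot: [0.985, 0.174, -0.0, -0.0]
contact_force: [0.2, 0.3, -0.3]
finger_gap: 0.999
gripper_force: 0.0
```

Run:
```python
from h import *
import json
s=state();m=camera_model("wrist");json.dump({k:np.array(v).tolist() for k,v in m.items()},open("w1.json","w"))
im=save("wrist","pics/w1b.png");print(s["position"],s["eef_rot"],s["time_s"])
print(proj("wrist",[[.495,-.214,.155],[.459,-.227,.112],[.532,-.202,.105]]))
```

```text
[ 0.43238796 -0.24123976  0.25355821] [ 9.84695864e-01  1.74281461e-01 -9.23244335e-05 -1.42453165e-04] 1.9
[[280.47568191 131.70530091]
 [281.10663538 169.15532785]
 [282.62401303  84.9223193 ]]
```

View pics/w1b.png

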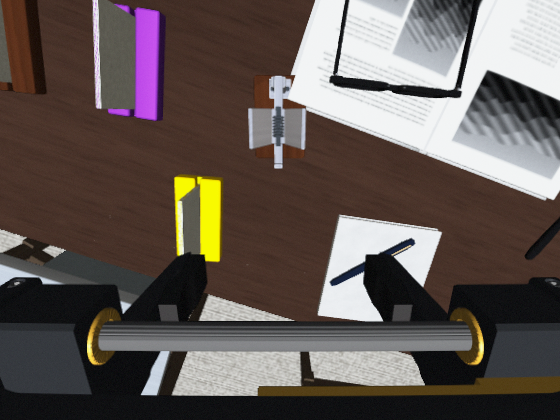

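The clip is seen from behind. The tongue runs vertically from (279,82) to tip (278,166), and the lever-top outer edges are at columns 249 and 306, rows 109–150.

Run:
```python
from h import *
import json
cm={k:(np.array(v) if k!="k1" else v) for k,v in json.load(open("w1.json")).items()}
W=lambda u,v,z:onz("wrist",u,v,z,cm)
L1,L2,R1,R2=W(249,109,.154),W(249,149.5,.154),W(306,109,.154),W(306,150.5,.154)
c=(L1+L2+R1+R2)/4
print("clip",c,"len",np.linalg.norm(L1-L2),"wid",np.linalg.norm(L1-R1))
a,b=W(278.3,166,.112),W(279.5,90,.105);d=b-a
print("tongue",a,b,np.linalg.norm(d),np.degrees(np.arctan2(d[1],d[0])))
for P,Q in((L1,L2),(R1,R2)):print(np.degrees(np.arctan2(*(P-Q)[1::-1])))
print(np.degrees(np.arctan2(*(L1-R1)[1::-1]))-90)
```

```text
clip [ 0.4954278 -0.2112112  0.154    ] len 0.03157065558196874 wid 0.044919767739072046
tongue [ 0.4609702  -0.22330158  0.112     ] [ 0.52686562 -0.20069385  0.105     ] 0.07001653725997409 18.93632763819844
17.993328951244905
21.371249500709375
20.09833229926032
```

{"fn": "step_arm", "kwargs": {"targets": [{"fingers":1,"x":0.69,"y":-0.06,"z":0,"wx":0,"wy":0,"wz":0},{"fingers":1,"x":0.69,"y":-0.06,"z":0,"wx":0,"wy":0,"wz":0},{"fingers":1,"x":0,"y":0,"z":0.5,"wx":0,"wy":0,"wz":0},{"fingers":1,"x":0,"y":0,"z":0.5,"wx":0,"wy":0,"wz":0},{"fingers":1,"x":0,"y":0,"z":0.5,"wx":0,"wy":0,"wz":0},{"fingers":1,"x":0,"y":0,"z":0.5,"wx":0,"wy":0,"wz":0},{"fingers":1,"x":0,"y":0,"z":0.5,"wx":0,"wy":0,"wz":0},{"fingers":1,"x":0,"y":0,"z":0.09,"wx":0,"wy":0,"wz":0},{"fingers":1,"x":0,"y":0,"z":0,"wx":0,"wy":0,"wz":0},{"fingers":1,"x":0,"y":0,"z":0,"wx":0,"wy":0,"wz":0}]}}

```text
time_s: 3.2
position: [0.496, -0.2125, 0.1254]
eef_rot: [0.985, 0.174, 0.001, 0.001]
contact_force: [-0.1, 0.1, 0.5]
finger_gap: 0.998
gripper_force: 0.0
```

Run:
```python
from h import *
a=save("wrist","pics/w2f.png");b=save("side","pics/s2f.png")
u,v=proj("side",[[.4955,-.212,.13]])[0].astype(int);print(u,v)
q=b[v-40:v+40,u-50:u+50]
cv2.imwrite("pics/w2.png",np.hstack([cv2.resize(a[100:400,130:430],(400,400)),cv2.resize(q,(400,400),interpolation=cv2.INTER_CUBIC)])[:,:,::-1])
```

```text
284 155
```

View pics/w2.png

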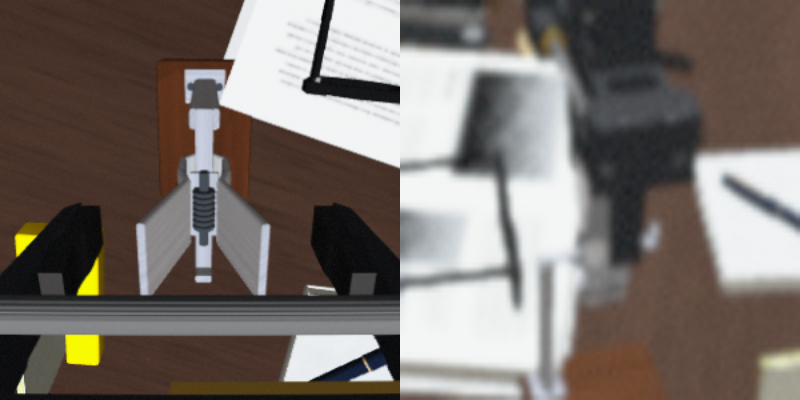

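Run:
```python
from h import *
s=state();p=s["position"];t=np.radians(20.07);X=np.array([np.cos(t),np.sin(t),0]);Y=np.array([-X[1],X[0],0]);Z=np.array([0,0,1.])
pts={"tipL+x":p+.009*X+.044*Y,"tipL-x":p-.009*X+.044*Y,"padL":p+.044*Y+.019*Z,"levL+x":p+.016*X+.023*Y+(.154-p[2])*Z,"levL-x":p-.016*X+.023*Y+(.154-p[2])*Z,"levR+x":p+.016*X-.023*Y+(.154-p[2])*Z,"levR-x":p-.016*X-.023*Y+(.154-p[2])*Z}
for k,q in pts.items():
    w=proj("wrist",q)[0];sd=proj("side",q)[0];print(k,((w-[130,100])*4/3).round(),((sd-[234,115])*[4,5]).round()+[400,0])
```

```text
tipL+x [101. 206.] [605. 254.]
tipL-x [105. 244.] [631. 250.]
padL [ 91. 250.] [619. 221.]
levL+x [140. 226.] [587. 188.]
levL-x [145. 303.] [634. 181.]
levR+x [276. 226.] [570. 145.]
levR-x [271. 303.] [615. 138.]
```

The clip is centred to about 2 mm, so I'll nudge slightly and squeeze.

{"fn": "step_arm", "kwargs": {"targets": [{"fingers":0.4,"x":0.04,"y":-0.03,"z":-0.07,"wx":0,"wy":0,"wz":0},{"fingers":0.1,"x":0,"y":0,"z":0,"wx":0,"wy":0,"wz":0},{"fingers":-0.3,"x":0,"y":0,"z":0,"wx":0,"wy":0,"wz":0},{"fingers":-0.6,"x":0,"y":0,"z":0,"wx":0,"wy":0,"wz":0},{"fingers":-1,"x":0,"y":0,"z":0,"wx":0,"wy":0,"wz":0},{"fingers":-1,"x":0,"y":0,"z":0,"wx":0,"wy":0,"wz":0},{"fingers":-1,"x":0,"y":0,"z":0,"wx":0,"wy":0,"wz":0},{"fingers":-1,"x":0,"y":0,"z":0,"wx":0,"wy":0,"wz":0},{"fingers":-1,"x":0,"y":0,"z":0,"wx":0,"wy":0,"wz":0},{"fingers":-1,"x":0,"y":0,"z":0,"wx":0,"wy":0,"wz":0}], "force": 32}}

```text
time_s: 4.55
position: [0.4988, -0.2121, 0.1316]
eef_rot: [0.985, 0.174, 0.002, 0.003]
contact_force: [-2.7, 0.2, 18.4]
finger_gap: 0.163
gripper_force: 32.0
```

{"fn": "step_arm", "kwargs": {"targets": [{"fingers":-1,"x":0,"y":0,"z":-0.1,"wx":0,"wy":0,"wz":0},{"fingers":-1,"x":0,"y":0,"z":-0.2,"wx":0,"wy":0,"wz":0},{"fingers":-1,"x":0,"y":0,"z":-0.3,"wx":0,"wy":0,"wz":0},{"fingers":-1,"x":0,"y":0,"z":-0.4,"wx":0,"wy":0,"wz":0},{"fingers":-1,"x":0,"y":0,"z":-0.4,"wx":0,"wy":0,"wz":0},{"fingers":-1,"x":0,"y":0,"z":-0.4,"wx":0,"wy":0,"wz":0},{"fingers":-1,"x":0,"y":0,"z":-0.2,"wx":0,"wy":0,"wz":0},{"fingers":-1,"x":0,"y":0,"z":0,"wx":0,"wy":0,"wz":0},{"fingers":-1,"x":0,"y":0,"z":0,"wx":0,"wy":0,"wz":0}]}}

```text
time_s: 5.68
position: [0.4962, -0.2096, 0.2269]
eef_rot: [0.985, 0.174, -0.0, -0.001]
contact_force: [-0.5, 0.2, -2.1]
finger_gap: 0.164
gripper_force: 32.0
```

Run:
```python
from h import *
s=state();p=s["position"];print(p,s["eef_rot"],s["contact_force"],s["finger_gap"])
a=save("wrist","pics/w3f.png");b=save("side","pics/s3f.png")
u,v=proj("side",[p])[0].astype(int);print(u,v)
q=b[v-30:v+50,u-40:u+40]
cv2.imwrite("pics/w3.png",np.hstack([cv2.resize(a[100:400,130:430],(400,400)),cv2.resize(q,(400,400),interpolation=cv2.INTER_CUBIC)])[:,:,::-1])
```

```text
[ 0.4962365  -0.20955245  0.22689682] [ 9.84760191e-01  1.73916243e-01 -4.87203998e-04 -5.19521911e-04] [-0.49476919  0.23395069 -2.10164985] 0.1643669110685374
284 123
```

View pics/w3.png

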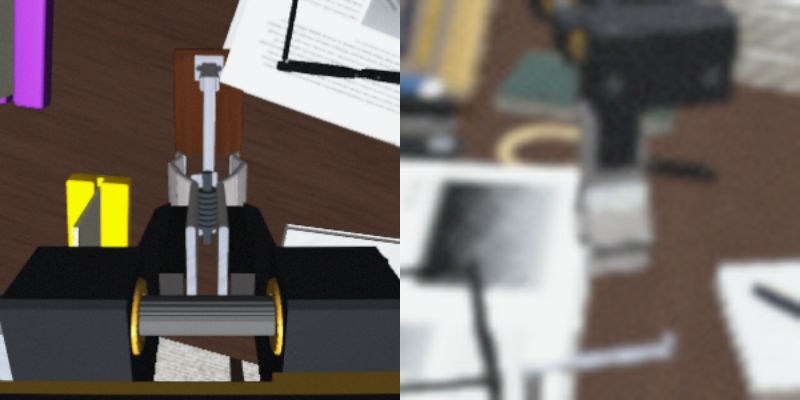

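The clip is held level, wide open and clear of the tongue. Next, carry it to a standoff behind the cards, turning to their heading.

{"fn": "step_arm", "kwargs": {"targets": [{"fingers":-1,"x":0.05,"y":-0.35,"z":0,"wx":0,"wy":0,"wz":0},{"fingers":-1,"x":0.07,"y":-0.65,"z":0,"wx":0,"wy":0,"wz":0},{"fingers":-1,"x":0.07,"y":-0.65,"z":0,"wx":0,"wy":0,"wz":0},{"fingers":-1,"x":0.07,"y":-0.65,"z":0,"wx":0,"wy":0,"wz":0},{"fingers":-1,"x":0.07,"y":-0.65,"z":0,"wx":0,"wy":0,"wz":0},{"fingers":-1,"x":0.07,"y":-0.65,"z":0,"wx":0,"wy":0,"wz":0},{"fingers":-1,"x":0.07,"y":-0.65,"z":0,"wx":0,"wy":0,"wz":0},{"fingers":-1,"x":0.07,"y":-0.65,"z":0,"wx":0,"wy":0,"wz":0},{"fingers":-1,"x":0.07,"y":-0.65,"z":0,"wx":0,"wy":0,"wz":0},{"fingers":-1,"x":0.07,"y":-0.65,"z":0,"wx":0,"wy":0,"wz":0},{"fingers":-1,"x":0.05,"y":-0.3,"z":0,"wx":0,"wy":0,"wz":0.4},{"fingers":-1,"x":0,"y":0,"z":0,"wx":0,"wy":0,"wz":0.6},{"fingers":-1,"x":0,"y":0,"z":0,"wx":0,"wy":0,"wz":0.6},{"fingers":-1,"x":0,"y":0,"z":0,"wx":0,"wy":0,"wz":0},{"fingers":-1,"x":0,"y":0,"z":0,"wx":0,"wy":0,"wz":0}]}}

```text
time_s: 7.65
position: [0.4192, 0.1083, 0.2276]
eef_rot: [0.994, 0.111, -0.0, -0.0]
contact_force: [-0.9, 0.2, -0.1]
finger_gap: 0.16
gripper_force: 32.0
```

Run:
```python
from h import *
import json
s=state();p=s["position"];print(p,s["eef_rot"],s["contact_force"],s["finger_gap"])
m=camera_model("wrist");json.dump({k:np.array(v).tolist() for k,v in m.items()},open("w4.json","w"))
a=save("wrist","pics/w4f.png");b=save("side","pics/s4f.png")
u,v=proj("side",[p])[0].astype(int);print(u,v,v-30,u-40)
q=b[v-30:v+50,u-40:u+40]
cv2.imwrite("pics/w4.png",np.hstack([a[:,60:460],cv2.resize(q,(400,420),interpolation=cv2.INTER_CUBIC)])[:,:,::-1])
print(proj("wrist",[[.4301,.1086,.09],[.5256,.1294,.09]])-[60,0])
# lip z from earlier side picture (open on tongue lift)
o,d=ray("side",288,146.6);Pt=np.array([.4962,-.2096,0])+.013*np.array([-.343,.939,0])
k=(Pt[1]-o[1])/d[1];print("lip then",o+k*d, "TCP z .2269")
```

```text
[0.4191835  0.10827373 0.22756524] [ 9.93800841e-01  1.11174899e-01 -1.52548850e-04 -8.09319525e-05] [-0.91514675  0.18558878 -0.09796192] 0.15964991989760716
311 201 171 271
[[227.3989437  189.24272754]
 [228.62548653  82.25315928]]
lip then [ 0.48541444 -0.197393    0.16629392] TCP z .2269
```

View pics/w4.png

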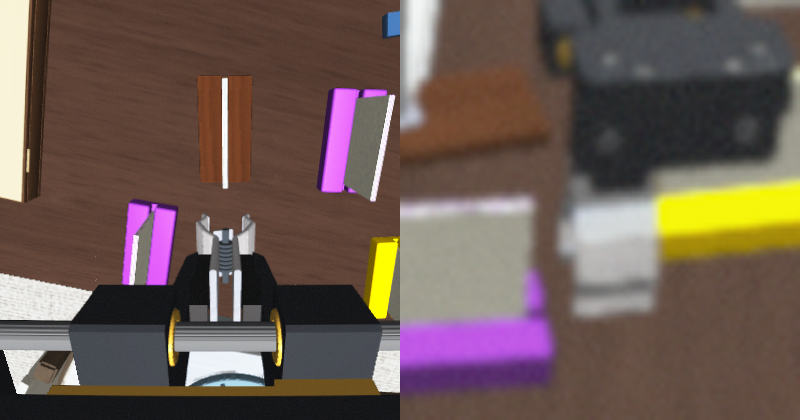

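The white card edge runs from full-image (284.5,77.5) to (285.5,188), parallel to the clip and nearly in line with it. The clip is held level and open.

Run:
```python
from h import *
import json
cm={k:(np.array(v) if k!="k1" else v) for k,v in json.load(open("w4.json")).items()}
a=cv2.imread("pics/w4f.png").astype(int)
for r in(90,110,130,150,170,183):
    row=a[r,255:315].min(1);c=np.where(row>170)[0]+255;print(r,c.min() if len(c) else None,c.max() if len(c) else None)
A=onz("wrist",285.5,188,.09,cm);B=onz("wrist",284.5,77.5,.09,cm);d=B-A;M=(A+B)/2
print(A,B,np.linalg.norm(d),np.degrees(np.arctan2(d[1],d[0])),M)
t=2*np.arctan2(.1112,.9938);print("tool yaw",np.degrees(t))
X=np.array([np.cos(t),np.sin(t)]);Y=np.array([X[1],-X[0]])
for N in(M[:2],np.array([.478,.119])):e=N-state()["position"][:2];print("dx,dy units",e@X/.05,e@Y/.05)
```

```text
90 282 287
110 282 287
130 282 287
150 282 287
170 282 287
183 283 287
[0.43068269 0.11092346 0.09      ] [0.52831071 0.13409203 0.09      ] 0.10033948714131641 13.35017587833537 [0.4794967  0.12250775 0.09      ]
tool yaw 12.768964973963921
dx,dy units 1.235244812800211 -0.015789237377656275
dx,dy units 1.1905455088256471 0.046014681501423786
```

{"fn": "step_arm", "kwargs": {"targets": [{"fingers":-1,"x":0.3,"y":0,"z":0,"wx":0,"wy":0,"wz":0},{"fingers":-1,"x":0.5,"y":0,"z":0,"wx":0,"wy":0,"wz":-0.12},{"fingers":-1,"x":0.44,"y":0,"z":0,"wx":0,"wy":0,"wz":0},{"fingers":-1,"x":0,"y":0,"z":0.3,"wx":0,"wy":0,"wz":0},{"fingers":-1,"x":0,"y":0,"z":0.3,"wx":0,"wy":0,"wz":0},{"fingers":-1,"x":0,"y":0,"z":0.3,"wx":0,"wy":0,"wz":0},{"fingers":-1,"x":0,"y":0,"z":0,"wx":0,"wy":0,"wz":0},{"fingers":-1,"x":0,"y":0,"z":0,"wx":0,"wy":0,"wz":0}]}}

```text
time_s: 8.75
position: [0.4801, 0.1218, 0.1829]
eef_rot: [0.993, 0.115, 0.0, 0.0]
contact_force: [-0.6, 0.1, -1.1]
finger_gap: 0.164
gripper_force: 32.0
```

Run:
```python
from h import *
s=state();p=s["position"];print(p,s["eef_rot"],s["contact_force"],s["finger_gap"])
a=save("wrist","pics/w5f.png");b=save("side","pics/s5f.png")
u,v=proj("side",[p])[0].astype(int);print(u,v)
q=b[v-35:v+45,u-40:u+40]
cv2.imwrite("pics/w5.png",np.hstack([cv2.resize(a[90:330,165:405],(400,400)),cv2.resize(q,(400,400),interpolation=cv2.INTER_CUBIC)])[:,:,::-1])
```

```text
[0.48006718 0.12176502 0.18293146] [9.93329588e-01 1.15309615e-01 1.48676310e-04 3.13005733e-06] [-0.58523845  0.07331383 -1.09553705] 0.16370064324110414
279 221
```

View pics/w5.png

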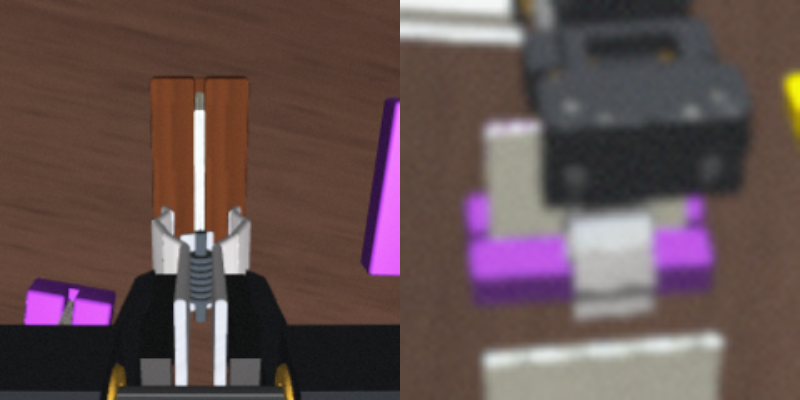

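The clip is centred on the card edge (cards at crop column 199, lips at 152–248) and near mid-length in the side view. Lowering it now.

{"fn": "step_arm", "kwargs": {"targets": [{"fingers":-1,"x":0,"y":0,"z":0.2,"wx":0,"wy":0,"wz":0},{"fingers":-1,"x":0,"y":0,"z":0.2,"wx":0,"wy":0,"wz":0},{"fingers":-1,"x":0,"y":0,"z":0.2,"wx":0,"wy":0,"wz":0},{"fingers":-1,"x":0,"y":0,"z":0.2,"wx":0,"wy":0,"wz":0},{"fingers":-1,"x":0,"y":0,"z":0.2,"wx":0,"wy":0,"wz":0},{"fingers":-1,"x":0,"y":0,"z":0,"wx":0,"wy":0,"wz":0},{"fingers":-1,"x":0,"y":0,"z":0,"wx":0,"wy":0,"wz":0},{"fingers":-1,"x":0,"y":0,"z":0,"wx":0,"wy":0,"wz":0}]}}

```text
time_s: 9.85
position: [0.4805, 0.1218, 0.1332]
eef_rot: [0.993, 0.115, 0.0, 0.0]
contact_force: [-0.8, 0.6, -1.9]
finger_gap: 0.166
gripper_force: 32.0
```

Run:
```python
from h import *
s=state();p=s["position"];print(p,s["eef_rot"],s["contact_force"],s["finger_gap"])
a=save("wrist","pics/w6f.png");b=save("side","pics/s6f.png")
u,v=proj("side",[p])[0].astype(int);print(u,v)
q=b[v-35:v+45,u-40:u+40]
cv2.imwrite("pics/w6.png",np.hstack([cv2.resize(a[90:330,165:405],(400,400)),cv2.resize(q,(400,400),interpolation=cv2.INTER_CUBIC)])[:,:,::-1])
```

```text
[0.48046422 0.12179897 0.13318695] [9.93326358e-01 1.15336570e-01 4.68383381e-04 4.41907138e-05] [-0.75638342  0.64502877 -1.86276701] 0.16591693702081914
278 239
```

View pics/w6.png

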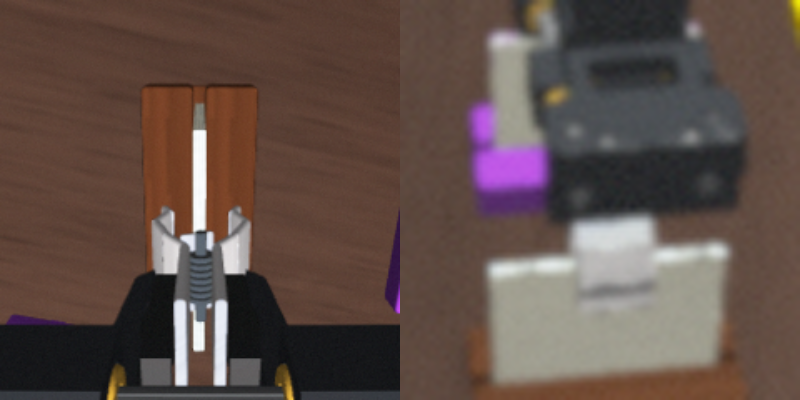

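The lips straddle the stack with about 15 mm of overlap, the clip is open and centred, and there's no contact force. Handing in.

```bash
python3 -c "
from cell import *
print(job_done())"
```

```text
the job is handed in; nothing more can be done
None
```

The clip is off its peg and held squeezed wide open astride the middle of the card stack in the wooden holder, clear of cards and holder by the last pictures and force reading; the job is handed in at about 10 s of arm time, verdict not shown.

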